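# Hang a handwheel on a J-hook through its sprung keeper

## Robot

A 6-joint arm with a two-finger parallel gripper is mounted at the origin on a cart in front of the work surface, level with it; the furniture and walls round the work are solid. World frame = base frame: x ahead of the robot, y to its left, z up, the work surface at z = 0. Lengths are in mm, angles in rad, forces in N, time in s.
With the tool pointing down it reaches from about 325 to 775 mm from the base axis. Payload 5.5 kg.
Tool frame: the origin (TCP) lies at the centre of the arm's flange, where the gripper is bolted on; the fingertips stand 173 mm ahead of it and the grasp point (between the pads) lies 155 mm ahead of it; y points along the fingers, x is the direction in which the jaws open and shut, and the axes are right-handed (so a half turn about y gives the same grasp; the last joint's range is limited). The gripper opens to 85 mm and grips with 20 to 120 N. Pads are 22 mm wide; open, the fingers measure 114 mm over their backs; the gripper's body (76 mm by 85 mm) begins 54 mm behind the grasp point. The pads swing forward as they close: fully open they stand 13 mm farther back than shut.
Start: joints at [-1.254, 0.091, 1.231, -0, 1.82, -0.057], TCP at [219.094, -558.584, 404.675] pointing down, gripper open.
Joint ranges: [-2.87, 2.87], [-0.86, 2.18], [0.17, 2.46], [-1.51, 4.65], [0.06, 2.69], [-2.65, 2.65]. Speed limits (rad/s): [2.57, 2.57, 3.01, 3.14, 3.14, 3.14].

## Interface

Orientations are given as a rotation vector (axis times angle).
In Python, from bench import arm gives the robot as it stands.
- The arm moves only by the tool carry_out, never from a script. Its argument "targets" is a list of rows, each a list of 7 numbers: the shift along the tool's x, y, z as a fraction of full scale, then the turn, a rotation vector about the tool's x, y, z as a fraction of full scale, then the opening, from -1 (shut) to 1 (fully open), so that 0 is half open. A call has 1 to 10 rows; each row shifts and turns the commanded pose from where the row before left it, along the tool's axes as they then stand; what a row does not reach is not made up. Full scale, the value 1, is 0.04 m for a shift and 6 degrees for a turn. A row lasts 1/10 s, in which the tool goes at most 50 mm and 8.59 degrees, less where a joint would pass 70% of its speed; a pose out of reach is approached as far as the arm can. A call with a number of a shift or a turn outside -1 to 1 is refused whole. A call with a gripper value outside its range is refused whole. The fingers move at their own pace and stop on an object; the grip force is fixed at half the most. Time passes only in rows, so rows that do not move let the fingers close. It gives the time, the measured TCP pose, the force and the opening at its end, in the units of the state.
- arm.get_state(): the state, without advancing time (a new reading comes with each control period).
- arm.read_camera(name): name is "scene" or "side" or "wrist"; returns (picture, depth): 384x512x3 uint8, blue, green, red; 384x512 float32, mm along the optical axis (not along the pixel's ray), 0 where there is no reading.
- arm.camera_model(name): a dict with "mtx" (3x3 intrinsics, pixels), "world_from_camera" (4x4, takes a point from camera to world coordinates). Camera axes: x right, y up, looking along -z (the intrinsics and any distortion apply to the point x, -y, -z); pixel columns grow to the right and rows downward; lengths in mm; the calibration is good to about 2 mm. A picture is of the moment at which its call begins: read the wrist's pose just before it. camera_model takes no time and is no camera call; for the wrist camera it gives the pose at the moment of the call.
- arm.hand_in(): hands the job in, once; it reports no verdict.
The state is a dict: "time_s": time; "q": joint angles; "joint_vel": joint speeds; "joint_torque": joint torques, N m; "position": TCP position; "tool_rot": TCP orientation; "wrist_force": force on the tool from outside, world axes, zero at the start; "ft_torque": the same for the moment, N m; "finger_gap": opening from 0.0 (shut) to 1.0 (fully open).
Only numpy, scipy, OpenCV 4.12 (cv2) and the standard library are available. Lean on these libraries where they do the work, as an engineer would, in place of code of your own. Each camera call takes 0.05 s, during which the arm holds its last target.

## Task

Lift the three-spoke handwheel out of its grey cradle by its rim and hang it on the blue J-hook of the stand, with the hook reaching through the wheel and the top of the rim pressed down past the sprung keeper until it sits on the bottom of the hook and the keeper has snapped shut over it. Press gently, feeling for the bottom of the hook rather than forcing the wheel down on it, let go only once the keeper is shut, leave the wheel hanging still, and do not disturb the multimeter, the bottle or the solder reel.

Things in the scene. Friction and masses are not known exactly. Their poses are not given: they have to be found in the camera images.
- wheel_center (a point): Centre of the loose handwheel (about 0.3 kg), mid-hub; starts upright, 123 mm up. Black round-section rim 12 mm thick, outer diameter 222 mm (rim centre line radius 105 mm). Hub 20 mm diameter, 28 mm long along the axle. x = axle, z = up towards the rim's top. Three 8 mm spokes: one straight down (-z), two at 30 degrees above horizontal, so the upper third is open.
- cradle: Grey fixed cradle holding the wheel upright; origin at the centre of its underside, x = the wheel's axle. Base 80 x 150 x 12 mm (x, y, z); two cheeks along y, 100 mm long, tops 61 mm up, 38 mm over their outer faces, hold the lowest part of the wheel with about 1 mm play.
- stand: Fixed stand, origin on the worktop under the middle of the hook's mouth. Base 150 x 130 x 12 mm; steel post 20 mm in diameter, 36 mm behind (+x) the origin, 314 mm high. The blue J-hook is in front of the post, mouth upward, tip towards -x: the wheel goes on from -x, its axle along the stand's x axis.
- hook_mid (a point): Inside bottom of the hook, middle of its mouth, IF clamped at mid height (265 mm up). The hook is really clamped, firmly, anywhere up to 19 mm above or below: not shown here, to be felt or seen. Axes as the stand's. Seated, the wheel centre is 99 mm below the real inside bottom.
- hook_mouth (a point): Middle of the mouth level with the top of the tip wall, 37 mm over hook_mid (same unknown height error). Mouth 18 mm wide (x); strip 20 mm wide (y), 4 mm thick; tip wall with pivot barrel ends at this level, its front face 15 mm towards -x; back wall 5 mm higher; only the post is higher. Pass the rim over the tip above this level, then lower it.
- keeper (a joint): Sprung wire keeper, rad: 0 shut, 1.0 fully open. Hinged on the tip wall; shut it slants 45 degrees down into the mouth, its end 19 mm above the inside bottom. A rim pressed down swings it open (about 0.45 to 0.75), and it springs shut over the seated rim (top 12 mm up). Takes 5 to 9 N in all, more than the wheel's weight. Over 15 N on the stand is too much.
- multimeter: Orange multimeter 142 x 69 x 42 mm lying on the worktop, loose: a bystander. Origin at the centre of its underside.
- amber_bottle: White bottle with a yellow cap, 43 mm in diameter, 74 mm high, loose: a bystander. Origin at the centre of its underside.
- solder_reel: Small orange reel lying on its flange, 60 mm in diameter, 28 mm high, loose: a bystander. Origin at the centre of its underside.

How it is judged (in metres and radians):
On the way, in this order (a step that is already met when the one before it is completed fails the run):
1. the wheel is lifted out of the cradle (height (world z) of wheel_center above 0.185 m), for 0.2 s.
2. the wheel, with the hook through it, presses the keeper open (value of joint keeper above 0.35 rad and contact force between wheel and stand above 1 N and x of wheel_center in the frame of stand between -0.012 and 0.012 m and y of wheel_center in the frame of stand between -0.03 and 0.03 m), for 0.05 s.
3. the keeper has shut over the rim while the wheel is still held (value of joint keeper below 0.12 rad and contact force between the fingers and wheel above 1 N and x of wheel_center in the frame of stand between -0.012 and 0.012 m and y of wheel_center in the frame of stand between -0.03 and 0.03 m and z of wheel_center in the frame of stand between 0.14 and 0.19 m), for 0.1 s.
At the end, for the whole second after the job is handed in: The wheel hangs still (under 0.03 m/s) and free on the hook: keeper shut (under 0.12 rad), wheel centre within 8 mm (along the stand's x) and 12 mm (y) of the middle of the hook and 75 to 123 mm below the mid-height hook point, axle within 0.3 rad of the stand's x axis, the stand carrying it (value of joint keeper below 0.12 rad and x of wheel_center in the frame of stand between -0.008 and 0.008 m and y of wheel_center in the frame of stand between -0.012 and 0.012 m and z of wheel_center in the frame of stand between 0.142 and 0.19 m and angle between the x axis of wheel and the x axis of stand, either way round below 0.3 rad and contact force between wheel and stand above 1 N and linear speed of wheel below 0.03 m/s); the robot touches nothing.
It fails at once if the wheel is forced against the stand with more than 15 N (contact force between wheel and stand above 15 N).
It fails at once if the multimeter is moved by more than 20 mm (distance of multimeter from where it was at the start of the episode above 0.02 m).
It fails at once if the bottle is moved by more than 20 mm (distance of amber_bottle from where it was at the start of the episode above 0.02 m).
It fails at once if the solder reel is moved by more than 20 mm (distance of solder_reel from where it was at the start of the episode above 0.02 m).
It also fails if it takes over 56 s, if anything falls off the work surface, if the arm or the gripper's body presses on something with over 40 N, if the wrist force passes 120 N, or if a joint passes its speed limit or range.

## Working session

There is one attempt and no reset: what is moved stays moved. The work goes in short steps, Python scripts to look and compute and a tool call to move; the robot and the scene stay as the last step left them, time stands still between calls to the robot, and variables do not carry over. Pictures are saved under pics/ and viewed, and the job is handed in when it is done.

Besides the shell and the picture viewer there is one more tool, called as name(argument=value, ...) on one line, values as JSON. carry_out: Moves the arm, as the interface text tells. Its arguments: {"type":"object","properties":{"targets":{"type":"array"}},"required":["targets"]}

```bash
ls; mkdir -p pics
python3 - <<'E'
from bench import arm
import cv2,numpy as np
s=arm.get_state();print(s)
for n in ["scene","side","wrist"]:
    m=arm.camera_model(n);p,d=arm.read_camera(n)
    cv2.imwrite(f"pics/{n}0.png",p);np.savez(f"pics/{n}0.npz",p=p,d=d,K=m["mtx"],T=m["world_from_camera"])
    print(n,m)
E
```

```text
pics
{'time_s': 0.0, 'q': array([-1.25368615e+00,  9.18821661e-02,  1.23191967e+00,  1.06121956e-05,
        1.81976589e+00, -5.66985969e-02]), 'joint_vel': array([ 9.91508125e-05, -6.42023163e-04, -1.59830975e-03, -1.57233340e-03,
       -2.74643789e-04, -7.79809666e-04]), 'joint_torque': array([-1.47259561e-03, -4.58729768e+01, -4.18021488e+01, -2.06132513e-04,
        1.17700431e-02, -3.93715482e-05]), 'position': array([ 219.11851707, -558.62506787,  403.51748224]), 'tool_rot': array([-1.36192947,  0.93070316, -0.92812998]), 'wrist_force': array([ 0.41970502, -0.01885926,  0.45984022]), 'ft_torque': array([-0.0629904 ,  0.01057681,  0.02629138]), 'finger_gap': 1.001990279114527}
scene {'mtx': array([[366.32888401,   0.        , 254.81201173],
       [  0.        , 366.32888401, 190.4671493 ],
       [  0.        ,   0.        ,   1.        ]]), 'world_from_camera': array([[-7.53232125e-01,  4.82457333e-01, -4.47075260e-01,
         1.93620221e+02],
       [-6.57454181e-01, -5.31689438e-01,  5.33910424e-01,
         4.38551646e+02],
       [ 1.98838056e-02,  6.96089982e-01,  7.176
[... 486 characters left out ...]
    [-5.61204522e-03,  8.48630292e-01,  5.28956644e-01,
         7.19430989e+02],
       [ 0.00000000e+00,  0.00000000e+00,  0.00000000e+00,
         1.00000000e+00]])}
wrist {'mtx': array([[328.21400893,   0.        , 253.42039761],
       [  0.        , 328.21400893, 184.09804783],
       [  0.        ,   0.        ,   1.        ]]), 'world_from_camera': array([[ 3.65846786e-01,  8.96284308e-01,  2.50660264e-01,
         2.82054922e+02],
       [-9.30674319e-01,  3.52674922e-01,  9.72918875e-02,
        -5.33887097e+02],
       [-1.20039716e-03, -2.68876995e-01,  9.63173775e-01,
         3.72179638e+02],
       [ 0.00000000e+00,  0.00000000e+00,  0.00000000e+00,
         1.00000000e+00]])}
```

View pics/scene0.png

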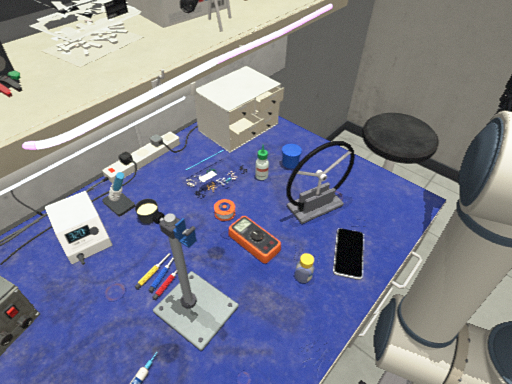

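View pics/side0.png

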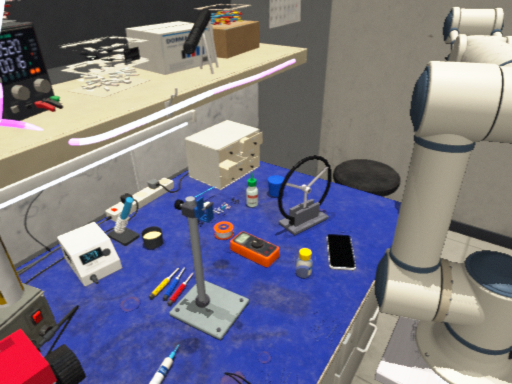

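View pics/wrist0.png

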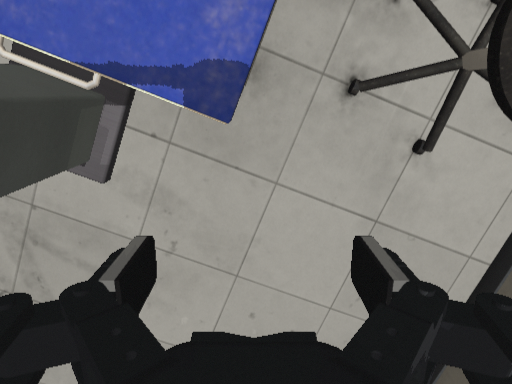

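```bash
cat > h.py <<'E'
import cv2,numpy as np
from scipy.spatial.transform import Rotation as R
def load(n,i=0):
    z=np.load(f"pics/{n}{i}.npz");return z["p"],z["d"],z["K"],z["T"]
def pts(d,K,T):
    h,w=d.shape;u,v=np.meshgrid(np.arange(w),np.arange(h))
    x=(u-K[0,2])/K[0,0]*d;y=(v-K[1,2])/K[1,1]*d
    P=np.stack([x,-y,-d,np.ones_like(d)],-1)
    return (P@T.T)[...,:3]
def proj(Pw,K,T):
    c=(np.linalg.inv(T)@np.append(Pw,1))[:3];return K[0,0]*c[0]/-c[2]+K[0,2],K[1,1]*c[1]/c[2]+K[1,2]
E
python3 - <<'E'
from h import *
print(R.from_rotvec([-1.36192947,0.93070316,-0.92812998]).as_matrix().round(3))
for n in ["scene","side"]:
    p,d,K,T=load(n);P=pts(d,K,T)
    def q(u,v):
        print(n,(u,v),p[v,u],P[v,u].round(1))
    L={"scene":[(200,340),(156,308),(200,280),(236,306),(187,296),(170,215),(185,227),(224,210),(254,238),(306,262),(316,210),(320,172),(318,195),(350,250)],"side":[(190,200),(205,210),(255,248),(305,254),(310,190),(300,220)]}[n]
    for a in L:q(*a)
    big=cv2.resize(p[120:260,140:380] if n=="scene" else p[130:260,170:350],None,fx=3.3,fy=3.3,interpolation=cv2.INTER_CUBIC)
    cv2.imwrite(f"pics/{n}_zoom.png",big)
E
```

```text
[[ 0.365 -0.001  0.931]
 [-0.931  0.002  0.365]
 [-0.002 -1.     0.   ]]
scene (200, 340) [114 110 114] [477.4 267.6  13.5]
scene (156, 308) [195 204 194] [606.3 283.6  11. ]
scene (200, 280) [194 201 193] [584.3 168.4  11.8]
scene (236, 306) [170 178 172] [474.5 158.6   9.3]
scene (187, 296) [102 103 102] [555.1 229.3  54.7]
scene (170, 215) [209 216 216] [565.2 220.3 314.4]
scene (185, 227) [102  61  39] [538.1 212.7 297.1]
scene (224, 210) [138  85 121] [689.4 -22.   25.5]
scene (254, 238) [61 63 63] [555.9   3.7  41.2]
scene (306, 262) [111 252 255] [405.2  -7.5  72.3]
scene (316, 210) [138 136 135] [ 503.1 -205.8   12.5]
scene (320, 172) [188 195 202] [ 524.4 -225.9  133.6]
scene (318, 195) [82 78 79] [ 512.  -216.9   59.8]
scene (350, 250) [18 11 18] [ 359.8 -155.6    6. ]
side (190, 200) [201 203 204] [557.5 226.9 313.8]
side (205, 210) [131  68  51] [ 8.318e+02 -1.018e+02 -6.000e-01]
side (255, 248) [60 60 63] [ 92.1 675.8 719.4]
side (305, 254) [  0 243 253] [404.3  -9.5  72.5]
side (310, 190) [123  86  83] [ 505.9 -231.7  121.4]
side (300, 220) [70 66 66] [ 512.9 -190.    29.7]
```

View pics/scene_zoom.png

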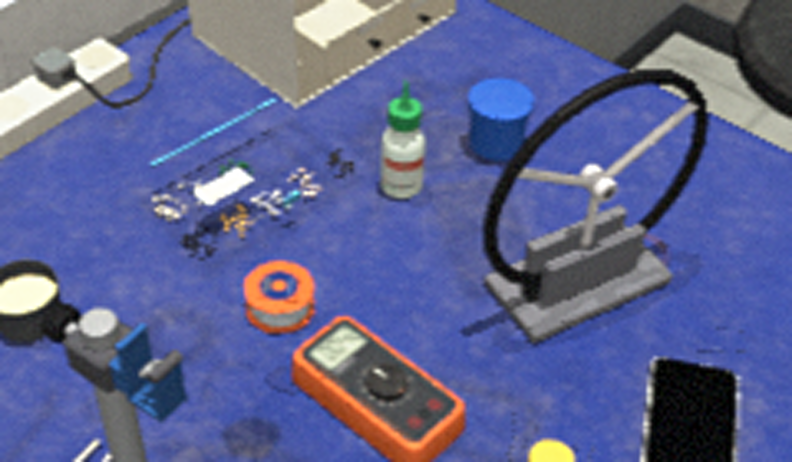

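View pics/side_zoom.png

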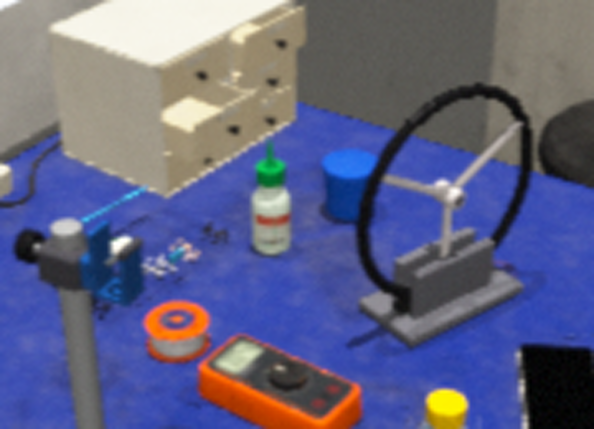

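Run:
```python
from h import *
for n in ["scene","side"]:
    p,d,K,T=load(n);P=pts(d,K,T);ok=d>0
    g=p.astype(int)
    # wheel rim
    m=ok&(g.max(2)<70)&(P[...,2]>68)&(P[...,2]<245)&(abs(P[...,0]-520)<130)&(abs(P[...,1]+220)<130)
    Q=P[m]; c=np.median(Q,0)
    for _ in range(4):
        A=np.c_[Q[:,:2]-0,np.ones(len(Q))]
        u,s,vt=np.linalg.svd(Q-Q.mean(0));nrm=vt[2]
        r=(Q-Q.mean(0))@nrm;Q=Q[abs(r)<9]
    print(n,len(Q),"normal",nrm.round(3),"mean",Q.mean(0).round(1),"std",r.std().round(2))
    # circle fit in plane
    ex=np.array([-nrm[1],nrm[0],0]);ex/=np.linalg.norm(ex)
    a=(Q-Q.mean(0))@ex;z=Q[:,2]
    sol=np.linalg.lstsq(np.c_[2*a,2*z,np.ones(len(a))],a*a+z*z,rcond=None)[0]
    C=Q.mean(0)+ex*sol[0];C[2]=sol[1];print(" centre",C.round(1),"r",np.sqrt(sol[2]+sol[0]**2+sol[1]**2).round(1),"zmax",z.max())
    # stand base
    m=ok&(abs(P[...,2]-12)<3.5)&(abs(P[...,0]-550)<140)&(abs(P[...,1]-220)<140)&((g.max(2)-g.min(2))<35)&(g.max(2)>90)
    m=m.astype(np.uint8);k,l,st,_=cv2.connectedComponentsWithStats(m);i=1+st[1:,4].argmax()
    mm=cv2.morphologyEx((l==i).astype(np.uint8),cv2.MORPH_CLOSE,np.ones((5,5)))
    Q=P[(mm>0)&(m>0)][:,:2].astype(np.float32);print(" base",cv2.minAreaRect(Q))
    print(cv2.boxPoints(cv2.minAreaRect(Q)).round(1).tolist())
    # cradle base
    m=ok&(abs(P[...,2]-12)<3)&(abs(P[...,0]-510)<110)&(abs(P[...,1]+215)<110)&((g.max(2)-g.min(2))<35)
    Q=P[m][:,:2].astype(np.float32);print(" cradle",cv2.minAreaRect(Q))
    # post
    m=ok&(P[...,2]>308)&(abs(P[...,0]-560)<40)&(abs(P[...,1]-225)<40)
    print(" posttop",P[m].mean(0).round(1),P[m].min(0).round(1),P[m].max(0).round(1))
    m=ok&(P[...,2]>60)&(P[...,2]<200)&(abs(P[...,0]-560)<40)&(abs(P[...,1]-225)<40)
    print(" post",P[m].mean(0).round(1))
    m=ok&(P[...,2]>230)&(P[...,2]<400)&(abs(P[...,0]-540)<80)&(abs(P[...,1]-210)<80)
    bl=m&(g[...,0]>g[...,2]+30)
    Q=P[bl];print(" blue",len(Q),Q.min(0).round(1),Q.max(0).round(1))
    vv,uu=np.nonzero(bl);print(uu.min(),uu.max(),vv.min(),vv.max())
    np.save(f"pics/blue_{n}.npy",Q)
```

```text
scene 507 normal [ 0.941 -0.339 -0.004] mean [ 522.3 -215.   173.6] std 2.18
 centre [ 519.1 -223.9  126.4] r 104.0 zmax 233.95431597245965
 base ((541.7421264648438, 222.4226837158203), (147.9573211669922, 130.259765625), 4.533012866973877)
[[462.79998779296875, 281.5], [473.1000061035156, 151.60000610351562], [620.5999755859375, 163.3000030517578], [610.2999877929688, 293.20001220703125]]
 cradle ((476.9885559082031, -194.00454711914062), (162.44874572753906, 158.63243103027344), 52.83717346191406)
 posttop [551.8 224.  314. ] [523.5 212.1 308.1] [573.5 233.9 322.6]
 post [557.6 227.8 134.9]
 blue 370 [513.4 209.5 235.2] [598.1 240.6 322.6]
154 195 212 247
side 410 normal [ 0.941 -0.339  0.006] mean [ 522.  -215.   169.9] std 2.74
 centre [ 518.2 -225.6  125.3] r 104.1 zmax 233.35788982559325
 base ((540.7711791992188, 221.05758666992188), (150.7850799560547, 130.01434326171875), 4.699586868286133)
[[460.29998779296875, 279.70001220703125], [471.0, 150.10000610351562], [621.2000122070312, 162.39999389648438], [610.5999755859375, 292.0]]
 cradle ((474.6400451660156, -190.72335815429688), (158.80722045898438, 157.9536590576172), 51.3823356628418)
 posttop [549.4 222.2 313.9] [534.7 209.8 308. ] [570.8 233.  321.6]
 post [557.2 226.5 132.8]
 blue 351 [511.5 207.9 231.3] [599.8 235.2 321.6]
174 213 196 231
```

Run:
```python
from h import *
yaw=np.radians(4.6);ex=np.array([np.cos(yaw),np.sin(yaw),0]);ey=np.array([-ex[1],ex[0],0])
O=np.array([528.6,220.4,0])
for n in ["scene","side"]:
    p,d,K,T=load(n);P=pts(d,K,T)
    S=np.stack([(P-O)@ex,(P-O)@ey,P[...,2]],-1)
    u0,v0=proj(O+[0,0,285],K,T);u0,v0=int(u0),int(v0);print(n,u0,v0)
    big=cv2.resize(p[v0-35:v0+35,u0-40:u0+40],None,fx=9,fy=8,interpolation=cv2.INTER_NEAREST);cv2.imwrite(f"pics/{n}_hook.png",big)
    for v in range(v0-26,v0+28,3):
        print(v,[(u,)+tuple(S[v,u].round().astype(int)) for u in range(u0-20,u0+26,5) if abs(S[v,u,1])<60 and abs(S[v,u,2]-280)<80])
```

```text
scene 186 236
210 []
213 []
216 [(166, np.int64(40), np.int64(3), np.int64(314)), (171, np.int64(35), np.int64(-4), np.int64(312))]
219 [(166, np.int64(37), np.int64(6), np.int64(312)), (171, np.int64(30), np.int64(1), np.int64(312)), (176, np.int64(31), np.int64(-10), np.int64(301)), (181, np.int64(10), np.int64(-4), np.int64(322))]
222 [(166, np.int64(33), np.int64(10), np.int64(311)), (171, np.int64(27), np.int64(5), np.int64(310)), (176, np.int64(26), np.int64(-5), np.int64(301)), (181, np.int64(9), np.int64(-2), np.int64(317))]
225 [(166, np.int64(35), np.int64(11), np.int64(302)), (171, np.int64(26), np.int64(7), np.int64(304)), (176, np.int64(9), np.int64(9), np.int64(320)), (181, np.int64(8), np.int64(0), np.int64(311))]
228 [(166, np.int64(31), np.int64(15), np.int64(301)), (171, np.int64(23), np.int64(10), np.int64(303)), (176, np.int64(9), np.int64(10), np.int64(313)), (181, np.int64(9), np.int64(0), np.int64(303)), (191, np.int64(-12), np.int64(-4), np.int64(315))]
231 [(166, np.int64(32), np.int64(15), np.int64(292)), (171, np.int64(20), np.int64(13), np.int64(299)), (17
[... 3856 characters left out ...]
, np.int64(6), np.int64(260)), (194, np.int64(27), np.int64(3), np.int64(262)), (204, np.int64(-3), np.int64(7), np.int64(275)), (209, np.int64(-14), np.int64(4), np.int64(277))]
224 [(189, np.int64(36), np.int64(8), np.int64(254)), (194, np.int64(26), np.int64(4), np.int64(255))]
227 [(189, np.int64(39), np.int64(7), np.int64(244)), (194, np.int64(27), np.int64(5), np.int64(248))]
230 [(194, np.int64(27), np.int64(5), np.int64(240))]
233 [(194, np.int64(29), np.int64(5), np.int64(231))]
236 [(194, np.int64(28), np.int64(7), np.int64(224)), (199, np.int64(25), np.int64(-6), np.int64(217))]
239 [(194, np.int64(29), np.int64(7), np.int64(216)), (199, np.int64(25), np.int64(-5), np.int64(209))]
```

View pics/scene_hook.png

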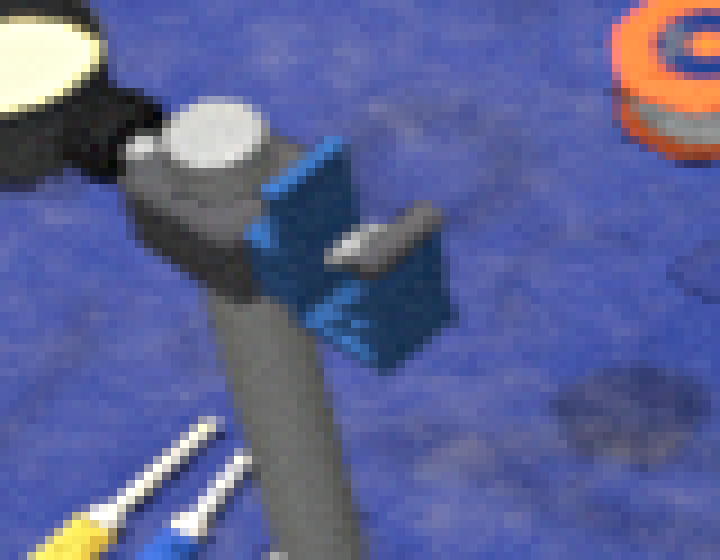

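View pics/side_hook.png

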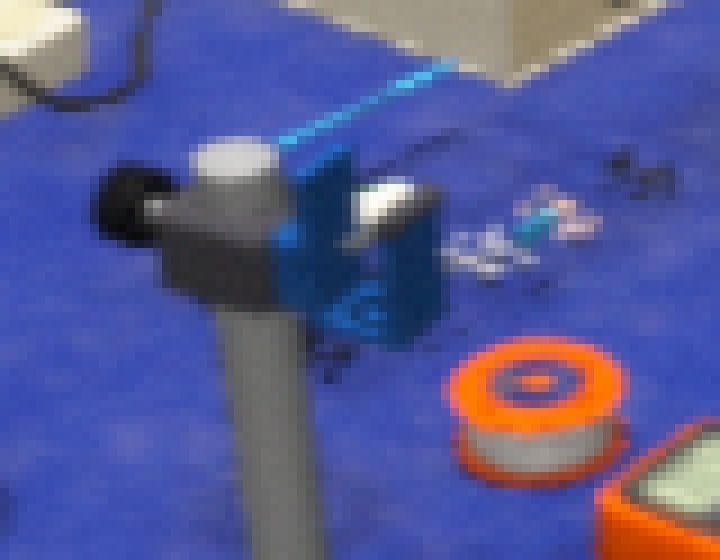

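```bash
cat >> h.py <<'E'
def pose(C,yaw,th,rad):
    "tool pose gripping the wheel centred C, axle yaw (deg), at th deg to -y from top, TCP at rad from centre"
    a=np.radians(yaw);t=np.radians(th)
    ax=np.array([np.cos(a),np.sin(a),0]);ay=np.array([-ax[1],ax[0],0]);r=-np.sin(t)*ay+np.cos(t)*np.array([0,0,1])
    M=np.c_[ax,-r,np.cross(ax,-r)];return np.array(C)+rad*r,M
def rows(p0,M0,p1,M1,N,g,dec=2):
    out=[];p=np.array(p0,float);M=M0.copy()
    rv=R.from_matrix(M0.T@M1).as_rotvec()
    for i in range(1,N+1):
        f=i/N;pt=p0+(p1-p0)*f;Mt=M0@R.from_rotvec(rv*f).as_matrix()
        s=(M.T@(pt-p)/40).round(dec);w=(R.from_matrix(M.T@Mt).as_rotvec()/np.radians(6)).round(dec)
        out.append([*(s+0).tolist(),*(w+0).tolist(),g]);p=p+M@(s*40);M=M@R.from_rotvec(w*np.radians(6)).as_matrix()
    mx=np.abs([o[:6] for o in out]).max()
    print("max",mx,"end err",(p-p1).round(2),np.degrees(R.from_matrix(M.T@M1).magnitude()).round(2))
    for i in range(0,N,10):print(str(out[i:i+10]).replace(" ",""))
    return p,M
E
python3 - <<'E'
from h import *
from bench import arm
s=arm.get_state();p0=s["position"];M0=R.from_rotvec(s["tool_rot"]).as_matrix()
p1,M1=pose([520.5,-227.5,123],-19.8,22,345);print(p1)
rows(p0,M0,p1,M1,14,1)
E
```

```text
[ 476.72175686 -349.09874819  442.87842983]
max 0.6 end err [ 0.17 -0.02 -0.16] 0.03
[[-0.18,-0.07,0.56,0.25,-0.57,0.11,1],[-0.15,-0.05,0.58,0.24,-0.58,0.11,1],[-0.11,-0.04,0.59,0.25,-0.57,0.11,1],[-0.08,-0.02,0.59,0.24,-0.57,0.11,1],[-0.04,0.0,0.59,0.25,-0.58,0.11,1],[-0.01,0.01,0.6,0.24,-0.57,0.11,1],[0.03,0.02,0.6,0.25,-0.57,0.11,1],[0.07,0.05,0.59,0.24,-0.58,0.11,1],[0.1,0.05,0.58,0.25,-0.57,0.12,1],[0.14,0.07,0.58,0.24,-0.58,0.11,1]]
[[0.17,0.08,0.57,0.25,-0.57,0.11,1],[0.21,0.1,0.55,0.24,-0.57,0.11,1],[0.24,0.1,0.53,0.25,-0.58,0.11,1],[0.28,0.12,0.52,0.24,-0.57,0.11,1]]
```

carry_out(targets=[[-0.18, -0.07, 0.56, 0.25, -0.57, 0.11, 1], [-0.15, -0.05, 0.58, 0.24, -0.58, 0.11, 1], [-0.11, -0.04, 0.59, 0.25, -0.57, 0.11, 1], [-0.08, -0.02, 0.59, 0.24, -0.57, 0.11, 1], [-0.04, 0.0, 0.59, 0.25, -0.58, 0.11, 1], [-0.01, 0.01, 0.6, 0.24, -0.57, 0.11, 1], [0.03, 0.02, 0.6, 0.25, -0.57, 0.11, 1], [0.07, 0.05, 0.59, 0.24, -0.58, 0.11, 1], [0.1, 0.05, 0.58, 0.25, -0.57, 0.12, 1], [0.14, 0.07, 0.58, 0.24, -0.58, 0.11, 1]])

```text
time_s: 1.15
position: [404.3, -407.4, 432.7]
tool_rot: [-1.245, 0.403, -0.477]
wrist_force: [1.1, 0.2, 1.5]
finger_gap: 0.999
```

carry_out(targets=[[0.17, 0.08, 0.57, 0.25, -0.57, 0.11, 1], [0.21, 0.1, 0.55, 0.24, -0.57, 0.11, 1], [0.24, 0.1, 0.53, 0.25, -0.58, 0.11, 1], [0.28, 0.12, 0.52, 0.24, -0.57, 0.11, 1], [0, 0, 0, 0, 0, 0, 1], [0, 0, 0, 0, 0, 0, 1]])

```text
time_s: 1.75
position: [477.3, -348.3, 443.3]
tool_rot: [-1.176, 0.204, -0.302]
wrist_force: [0.1, -0.9, 0.1]
finger_gap: 1.002
```

```bash
cat > snap.py <<'E'
import sys
from bench import arm
from h import *
i=sys.argv[1]
s=arm.get_state();print(s["time_s"],s["position"].round(1),s["tool_rot"].round(4),"F",s["wrist_force"].round(2),s["ft_torque"].round(2),"gap",round(s["finger_gap"],3),"q",s["q"].round(2))
for n in sys.argv[2:]:
    m=arm.camera_model(n);p,d=arm.read_camera(n)
    cv2.imwrite(f"pics/{n}{i}.png",p);np.savez(f"pics/{n}{i}.npz",p=p,d=d,K=m["mtx"],T=m["world_from_camera"])
E
python3 snap.py 1 wrist
```

```text
1.75 [ 477.3 -348.3  443.3] [-1.1762  0.2041 -0.3023] F [ 0.13 -0.87  0.05] [-0.17  0.08  0.04] gap 1.002 q [-0.78  0.13  1.14  0.38  2.01 -0.3 ]
```

View pics/wrist1.png

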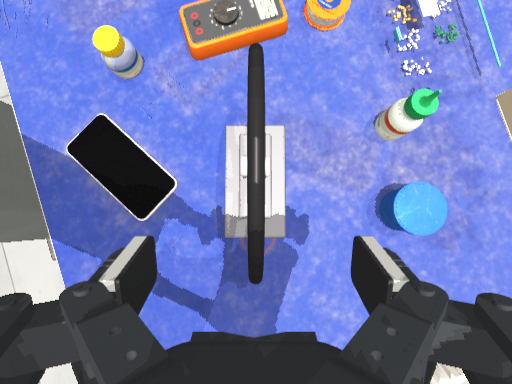

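Run:
```python
from h import *
p,d,K,T=load("wrist",1);P=pts(d,K,T)
from bench import arm
s=arm.get_state();M=R.from_rotvec(s["tool_rot"]).as_matrix();t=s["position"]
L=(P-t)@M
g=p.max(2)
for v in range(45,285,12):
    r=[u for u in range(240,275) if g[v,u]<75 and P[v,u,2]>80]
    if r:
        print(v,r[0],r[-1],"toolframe x",L[v,r,0].mean().round(1),"edges",L[v,r[0],0].round(1),L[v,r[-1],0].round(1),"y",L[v,r,1].min().round(1),"world",P[v,r].mean(0).round(1))
```

```text
45 251 259 toolframe x 0.9 edges -2.4 4.2 y 317.5 world [ 551.2 -144.7  185.4]
57 249 262 toolframe x 1.4 edges -0.3 6.1 y 31.5 world [ 541.3 -173.7  224.6]
69 248 263 toolframe x 1.1 edges -4.2 6.5 y 274.7 world [ 539.1 -178.8  218. ]
81 248 263 toolframe x 1.1 edges -4.1 6.4 y 265.7 world [ 535.5 -188.9  222.3]
93 248 263 toolframe x 1.1 edges -4.0 6.2 y 258.9 world [ 532.  -198.5  226.4]
105 248 264 toolframe x 1.4 edges -3.9 6.8 y 253.5 world [ 529.2 -207.3  228.9]
117 248 263 toolframe x 1.1 edges -3.8 6.1 y 248.8 world [ 526.  -215.3  230.1]
129 248 264 toolframe x 1.4 edges -3.8 6.7 y 244.8 world [ 523.5 -223.3  231.4]
141 248 264 toolframe x 1.4 edges -3.8 6.7 y 241.7 world [ 520.8 -230.8  231.2]
153 248 264 toolframe x 1.5 edges -3.7 6.7 y 239.6 world [ 518.2 -238.1  230.5]
165 248 263 toolframe x 1.0 edges -3.7 6.0 y 238.5 world [ 515.2 -245.1  229.4]
177 247 264 toolframe x 1.0 edges -4.4 6.7 y 236.7 world [ 512.6 -252.3  227.9]
189 248 263 toolframe x 1.2 edges -3.7 6.1 y 234.9 world [ 510.1 -259.7  226.9]
201 248 263 toolframe x 1.2 edges -3.7 6.2 y 234.9 world [ 507.6 -266.9  223.7]
213 248 263 toolframe x 1.3 edges -3.7 6.3 y 235.0 world [ 505.  -274.2  220.4]
225 248 263 toolframe x 1.3 edges -3.8 6.4 y 235.2 world [ 502.3 -281.7  216.7]
237 248 263 toolframe x 1.4 edges -3.9 6.6 y 237.7 world [ 499.6 -289.6  210.5]
249 248 263 toolframe x 1.4 edges -3.9 6.8 y 240.8 world [ 496.7 -297.8  203.4]
261 248 262 toolframe x 1.1 edges -4.1 6.3 y 245.8 world [ 493.2 -306.7  193.7]
273 249 262 toolframe x 1.6 edges -3.4 6.8 y 254.8 world [ 490.  -317.   179.7]
```

carry_out(targets=[[0.03, 0.3, 0, 0, 0, 0, 1], [0, 0.3, 0, 0, 0, 0, 1], [0, 0.3, 0, 0, 0, 0, 1], [0, 0.3, 0, 0, 0, 0, 1], [0, 0.3, 0, 0, 0, 0, 1], [0, 0.3, 0, 0, 0, 0, 1], [0, 0.2, 0, 0, 0, 0, 1], [0, 0.15, 0, 0, 0, 0, 1], [0, 0, 0, 0, 0, 0, 1], [0, 0, 0, 0, 0, 0, 1]])

```text
time_s: 2.8
position: [488.9, -319.3, 364.0]
tool_rot: [-1.176, 0.204, -0.304]
wrist_force: [-0.5, 0.5, 0.3]
finger_gap: 1.0
```

```bash
python3 snap.py 2 wrist scene
```

```text
2.8 [ 488.9 -319.3  364. ] [-1.1765  0.2042 -0.3043] F [-0.49  0.55  0.28] [-0.16  0.07  0.01] gap 1.0 q [-0.74  0.09  1.32  0.37  1.86 -0.31]
```

View pics/wrist2.png

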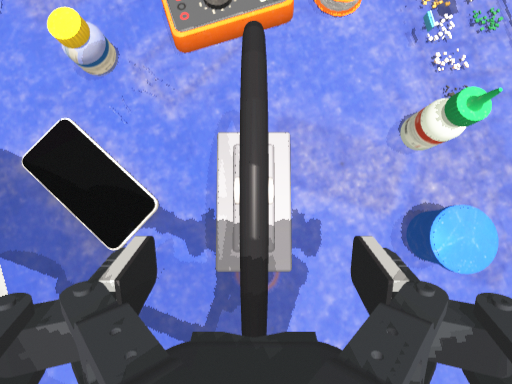

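View pics/scene2.png

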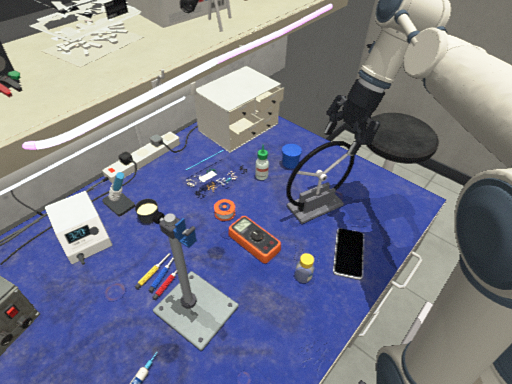

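carry_out(targets=[[0, 0, 0, 0, 0, 0, -1], [0, 0, 0, 0, 0, 0, -1], [0, 0, 0, 0, 0, 0, -1], [0, 0, 0, 0, 0, 0, -1], [0, 0, 0, 0, 0, 0, -1], [0, 0, 0, 0, 0, 0, -1], [0, 0, 0, 0, 0, 0, -1], [0, 0, 0, 0, 0, 0, -1], [0, 0, 0, 0, 0, 0, -1], [0, 0, 0, 0, 0, 0, -1]])

```text
time_s: 3.9
position: [488.9, -319.3, 363.7]
tool_rot: [-1.176, 0.204, -0.304]
wrist_force: [-0.2, 0.1, 0.6]
finger_gap: 0.119
```

Run:
```python
from h import *
from bench import arm
s=arm.get_state();print(s["wrist_force"],s["finger_gap"]);p0=s["position"];M0=R.from_rotvec(s["tool_rot"]).as_matrix()
rows(p0,M0,p0+[0,0,10],M0,2,-1)
rows(p0,M0,p0+[0,0,110],M0,8,-1)
```

```text
[-0.15766106  0.07866068  0.60467005] 0.11873193360283076
max 0.12 end err [-0.04 -0.08 -0.12] 0.0
[[0.0,-0.12,0.05,0.0,0.0,0.0,-1],[0.0,-0.11,0.04,0.0,0.0,0.0,-1]]
max 0.32 end err [-0.03  0.2   0.01] 0.0
[[0.0,-0.32,0.13,0.0,0.0,0.0,-1],[0.0,-0.32,0.13,0.0,0.0,0.0,-1],[0.0,-0.32,0.12,0.0,0.0,0.0,-1],[0.0,-0.32,0.13,0.0,0.0,0.0,-1],[0.0,-0.31,0.13,0.0,0.0,0.0,-1],[0.0,-0.32,0.13,0.0,0.0,0.0,-1],[0.0,-0.32,0.13,0.0,0.0,0.0,-1],[0.0,-0.32,0.13,0.0,0.0,0.0,-1]]
```

carry_out(targets=[[0, -0.12, 0.05, 0, 0, 0, -1], [0, -0.12, 0.05, 0, 0, 0, -1], [0, -0.23, 0.09, 0, 0, 0, -1], [0, -0.23, 0.09, 0, 0, 0, -1], [0, -0.23, 0.1, 0, 0, 0, -1], [0, -0.23, 0.09, 0, 0, 0, -1], [0, -0.23, 0.09, 0, 0, 0, -1], [0, -0.23, 0.1, 0, 0, 0, -1], [0, -0.23, 0.09, 0, 0, 0, -1], [0, -0.23, 0.09, 0, 0, 0, -1]])

```text
time_s: 4.9
position: [488.9, -319.1, 454.2]
tool_rot: [-1.176, 0.205, -0.304]
wrist_force: [0.3, -0.7, -3.2]
finger_gap: 0.117
```

carry_out(targets=[[0, -0.23, 0.09, 0, 0, 0, -1], [0, -0.23, 0.09, 0, 0, 0, -1], [0, -0.12, 0.05, 0, 0, 0, -1], [0, 0, 0, 0, 0, 0, -1], [0, 0, 0, 0, 0, 0, -1], [0, 0, 0, 0, 0, 0, -1]])

```text
time_s: 5.5
position: [488.9, -319.3, 477.5]
tool_rot: [-1.176, 0.206, -0.303]
wrist_force: [-0.2, 0.1, -3.4]
finger_gap: 0.119
```

```bash
python3 snap.py 3 wrist scene
```

```text
5.5 [ 488.9 -319.3  477.5] [-1.1756  0.2056 -0.3034] F [-0.22  0.08 -3.37] [-0.5   0.18 -0.  ] gap 0.119 q [-0.74  0.12  1.09  0.4   2.05 -0.23]
```

View pics/wrist3.png

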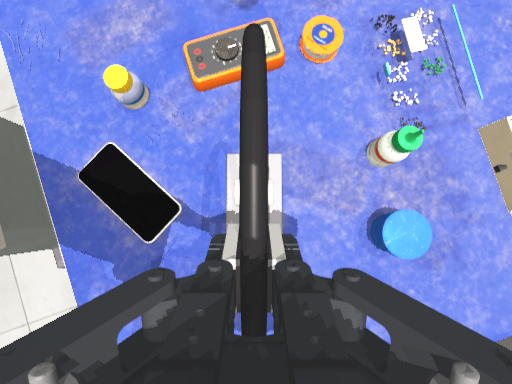

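View pics/scene3.png

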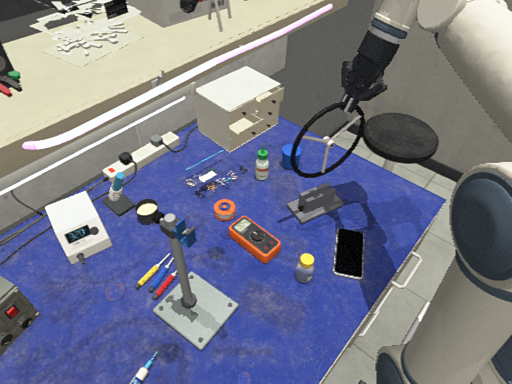

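```bash
cat >> h.py <<'E'
def wheelfit(n,i,c0,zr):
    p,d,K,T=load(n,i);P=pts(d,K,T);g=p.astype(int)
    c0=np.array(c0)
    m=(d>0)&(g.max(2)<70)&(np.linalg.norm(P-c0,axis=2)<125)&(np.linalg.norm(P-c0,axis=2)>85)&(P[...,2]<zr[1])&(P[...,2]>zr[0])
    Q=P[m]
    for _ in range(5):
        mu=Q.mean(0);_,_,vt=np.linalg.svd(Q-mu);nrm=vt[2];nrm=nrm*np.sign(nrm[0]);r=(Q-mu)@nrm;Q=Q[abs(r)<8]
    cam=T[:3,3]-c0;cam/=np.linalg.norm(cam)
    e1=np.cross([0,0,1],nrm);e1/=np.linalg.norm(e1);e2=np.cross(nrm,e1)
    a=(Q-mu)@e1;b=(Q-mu)@e2
    sol=np.linalg.lstsq(np.c_[2*a,2*b,np.ones(len(a))],a*a+b*b,rcond=None)[0]
    rad=np.sqrt(sol[2]+sol[0]**2+sol[1]**2);C=mu+e1*sol[0]+e2*sol[1]-4.7*cam
    print(n,len(Q),"C",C.round(1),"r",rad.round(1),"nrm",nrm.round(3),"yaw",np.degrees(np.arctan2(nrm[1],nrm[0])).round(1),"lean",np.degrees(np.arcsin(nrm[2])).round(1))
    return C,nrm
E
python3 - <<'E'
from h import *
from bench import arm
wheelfit("scene",0,[520.5,-227.5,123],(68,240))
wheelfit("side",0,[520.5,-227.5,123],(68,240))
C,n=wheelfit("scene",3,[520.5,-227.5,237],(100,318))
s=arm.get_state();M=R.from_rotvec(s["tool_rot"]).as_matrix()
print("wheel in tool",M.T@(C-s["position"]),M.T@n, "axis",M[:,0])
E
```

```text
scene 507 C [ 520.4 -226.9  123.3] r 104.0 nrm [ 0.941 -0.339 -0.004] yaw -19.8 lean -0.2
side 410 C [ 520.2 -229.4  122.9] r 104.1 nrm [ 0.941 -0.339  0.006] yaw -19.8 lean 0.4
scene 651 C [ 520.2 -228.   235.9] r 104.0 nrm [ 0.942 -0.335 -0.001] yaw -19.6 lean -0.0
wheel in tool [ -1.38332488 260.3057742   -0.80268567] [0.99999349 0.00150972 0.00327747] axis [ 9.40894455e-01 -3.38699675e-01 -3.94266924e-04]
```

```bash
cat >> h.py <<'E'
YAW=4.6;SX=np.array([np.cos(np.radians(YAW)),np.sin(np.radians(YAW)),0]);SY=np.array([-SX[1],SX[0],0]);SO=np.array([528.6,220.4,0])
def st(x,y,z):return SO+x*SX+y*SY+np.array([0,0,z])
def tost(P):return np.array([(P-SO)@SX,(P-SO)@SY,P[2]])
E
python3 - <<'E'
from h import *
from bench import arm
s=arm.get_state();p0=s["position"];M0=R.from_rotvec(s["tool_rot"]).as_matrix()
p1,M1=pose(st(-70,0,246),YAW,22,260)
rows(p0,M0,p1,M1,24,-1)
E
```

```text
max 0.43 end err [-0.19  0.   -0.1 ] 0.02
[[-0.18,0.15,0.39,0.0,-0.16,0.06,-1],[-0.16,0.15,0.4,0.0,-0.15,0.07,-1],[-0.17,0.15,0.4,0.0,-0.16,0.06,-1],[-0.15,0.15,0.4,0.0,-0.16,0.06,-1],[-0.14,0.15,0.41,0.0,-0.16,0.07,-1],[-0.14,0.15,0.4,0.0,-0.15,0.06,-1],[-0.13,0.16,0.41,0.0,-0.16,0.06,-1],[-0.13,0.15,0.41,0.0,-0.16,0.07,-1],[-0.11,0.16,0.41,0.0,-0.15,0.06,-1],[-0.11,0.15,0.42,0.0,-0.16,0.06,-1]]
[[-0.1,0.16,0.42,0.01,-0.16,0.07,-1],[-0.09,0.16,0.41,0.0,-0.16,0.06,-1],[-0.08,0.16,0.42,0.0,-0.15,0.06,-1],[-0.08,0.16,0.42,0.0,-0.16,0.06,-1],[-0.06,0.16,0.42,0.0,-0.16,0.07,-1],[-0.06,0.16,0.43,0.0,-0.16,0.06,-1],[-0.05,0.16,0.42,0.0,-0.15,0.06,-1],[-0.05,0.16,0.43,0.0,-0.16,0.07,-1],[-0.03,0.16,0.42,0.0,-0.16,0.06,-1],[-0.03,0.16,0.43,0.0,-0.15,0.06,-1]]
[[-0.02,0.16,0.42,0.0,-0.16,0.07,-1],[-0.01,0.16,0.43,0.0,-0.16,0.06,-1],[0.0,0.17,0.42,0.0,-0.16,0.06,-1],[0.0,0.16,0.43,0.0,-0.15,0.07,-1]]
```

carry_out(targets=[[-0.18, 0.15, 0.39, 0.0, -0.16, 0.06, -1], [-0.16, 0.15, 0.4, 0.0, -0.15, 0.07, -1], [-0.17, 0.15, 0.4, 0.0, -0.16, 0.06, -1], [-0.15, 0.15, 0.4, 0.0, -0.16, 0.06, -1], [-0.14, 0.15, 0.41, 0.0, -0.16, 0.07, -1], [-0.14, 0.15, 0.4, 0.0, -0.15, 0.06, -1], [-0.13, 0.16, 0.41, 0.0, -0.16, 0.06, -1], [-0.13, 0.15, 0.41, 0.0, -0.16, 0.07, -1], [-0.11, 0.16, 0.41, 0.0, -0.15, 0.06, -1], [-0.11, 0.15, 0.42, 0.0, -0.16, 0.06, -1]])

```text
time_s: 6.6
position: [479.2, -135.6, 482.3]
tool_rot: [-1.186, 0.098, -0.147]
wrist_force: [0.6, 0.8, -3.0]
finger_gap: 0.116
```

carry_out(targets=[[-0.1, 0.16, 0.42, 0.01, -0.16, 0.07, -1], [-0.09, 0.16, 0.41, 0.0, -0.16, 0.06, -1], [-0.08, 0.16, 0.42, 0.0, -0.15, 0.06, -1], [-0.08, 0.16, 0.42, 0.0, -0.16, 0.06, -1], [-0.06, 0.16, 0.42, 0.0, -0.16, 0.07, -1], [-0.06, 0.16, 0.43, 0.0, -0.16, 0.06, -1], [-0.05, 0.16, 0.42, 0.0, -0.15, 0.06, -1], [-0.05, 0.16, 0.43, 0.0, -0.16, 0.07, -1], [-0.03, 0.16, 0.42, 0.0, -0.16, 0.06, -1], [-0.03, 0.16, 0.43, 0.0, -0.15, 0.06, -1]])

```text
time_s: 7.6
position: [469.6, 46.5, 486.1]
tool_rot: [-1.188, -0.007, 0.009]
wrist_force: [0.4, 1.0, -2.9]
finger_gap: 0.117
```

carry_out(targets=[[-0.02, 0.16, 0.42, 0.0, -0.16, 0.07, -1], [-0.01, 0.16, 0.43, 0.0, -0.16, 0.06, -1], [0.0, 0.17, 0.42, 0.0, -0.16, 0.06, -1], [0.0, 0.16, 0.43, 0.0, -0.15, 0.07, -1], [0, 0, 0, 0, 0, 0, -1], [0, 0, 0, 0, 0, 0, -1], [0, 0, 0, 0, 0, 0, -1]])

```text
time_s: 8.3
position: [466.2, 117.5, 487.3]
tool_rot: [-1.187, -0.048, 0.07]
wrist_force: [-0.1, -0.3, -3.2]
finger_gap: 0.115
```

```bash
python3 snap.py 4 wrist scene side
python3 - <<'E'
from h import *
from bench import arm
s=arm.get_state();M=R.from_rotvec(s["tool_rot"]).as_matrix()
print("predicted", tost(s["position"]+M[:,1]*260), "yaw",np.degrees(np.arctan2(M[1,0],M[0,0])))
for n in ["scene","side"]:
    C,nn=wheelfit(n,4,st(-70,0,246),(100,330));print(tost(C))
E
```

```text
8.3 [466.2 117.5 487.3] [-1.1875 -0.0478  0.0701] F [-0.06 -0.34 -3.24] [-0.53 -0.05 -0.03] gap 0.115 q [ 0.05 -0.22  1.4   0.41  1.94  0.12]
predicted [-70.05764007  -0.70152955 246.11443755] yaw 4.535769585187207
scene 614 C [459.4 213.  245.7] r 104.1 nrm [ 0.995  0.098 -0.025] yaw 5.7 lean -1.4
[-69.53397641  -1.79441091 245.71652048]
side 407 C [461.8 211.4 247.9] r 105.8 nrm [ 0.992  0.104 -0.068] yaw 6.0 lean -3.9
[-67.33064777  -3.62236607 247.92487666]
```

View pics/wrist4.png

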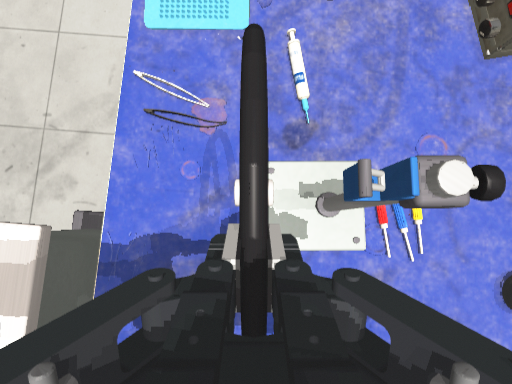

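View pics/scene4.png

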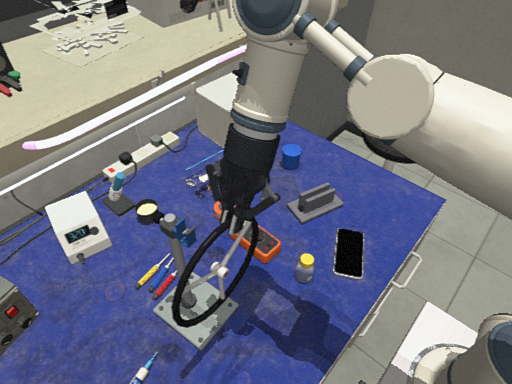

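```bash
cat >> h.py <<'E'
def hookview(i,show=True):
    from bench import arm
    s=arm.get_state();M=R.from_rotvec(s["tool_rot"]).as_matrix()
    p,d,K,T=load("wrist",i);P=pts(d,K,T)
    S=np.stack([(P-SO)@SX,(P-SO)@SY,P[...,2]],-1)
    return p,d,S
E
python3 - <<'E'
from h import *
p,d,S=hookview(4);g=p.astype(int)
cv2.imwrite("pics/w4hook.png",cv2.resize(p[130:240,320:512],None,fx=4,fy=4,interpolation=cv2.INTER_NEAREST))
m=(d>0)&(S[...,2]>240)&(abs(S[...,1])<40)&(abs(S[...,0])<60)
bl=m&(g[...,0]>g[...,2]+25)
Q=S[bl];print(len(Q))
def rep(n,k):
    q=Q[k];print(n,len(q),"min",q.min(0).round(1),"max",q.max(0).round(1),"med",np.median(q,0).round(1))
rep("back top",(Q[:,0]>5)&(Q[:,2]>310)); rep("tip",(Q[:,0]<-8)); rep("mid",(abs(Q[:,0])<5))
for v in (165,172,180,188,195,202):
    print(v,[(u,*S[v,u].round(0).astype(int).tolist()) for u in range(340,480,5) if m[v,u]])
# edge direction of tip & back: fit
q=S[m&(S[...,2]>300)&(S[...,0]>20)];print("post/clamp",q.min(0).round(1),q.max(0).round(1))
q=S[m&(S[...,2]>311)&(S[...,0]>22)&(S[...,0]<50)];c,r=cv2.minEnclosingCircle(q[:,:2].astype(np.float32));print("post top",c,r,len(q))
E
```

```text
2160
back top 629 min [  7.6 -10.8 310. ] max [ 12.6   9.2 322. ] med [  8.6  -1.1 318.8]
tip 570 min [-53.4 -39.9 273.9] max [ -8.    9.  374.4] med [-13.7  -2.4 293.5]
mid 81 min [ -4.7 -10.4 276.3] max [  5.    4.7 305.6] med [  2.7  -9.1 278.5]
165 [(355, -14, 8, 301), (360, -15, 6, 313), (365, -13, 6, 315), (370, -10, 6, 314), (395, 8, 8, 304), (400, 9, 7, 308), (405, 8, 6, 314), (410, 8, 5, 320), (415, 10, 5, 321), (420, 23, 8, 301), (425, 25, 8, 302), (430, 29, 8, 301), (435, 30, 8, 303), (440, 29, 6, 311), (445, 30, 6, 312), (450, 32, 6, 313), (455, 35, 6, 313), (460, 38, 6, 313), (465, 41, 6, 312)]
172 [(345, -14, 7, 281), (350, -13, 6, 290), (355, -13, 4, 300), (360, -15, 2, 313), (365, -13, 2, 315), (370, -10, 2, 315), (375, -5, 3, 309), (380, 0, 4, 303), (385, 8, 6, 288), (390, 8, 5, 296), (395, 9, 4, 301), (400, 8, 3, 309), (405, 8, 2, 314), (410, 8, 1, 319), (415, 10, 1, 321), (420, 23, 4, 301), (425, 26, 4, 301), (430, 26, 3, 306), (435, 26, 3, 311), (440, 27, 2, 313), (445, 29, 2, 315), (450, 33, 2, 313), (455, 35, 2, 314), (460, 38, 2, 313), (465, 40, 2, 314), (470, 
[... 1331 characters left out ...]
-10, 312), (410, 8, -10, 318), (415, 10, -10, 320), (420, 22, -9, 301), (425, 25, -9, 300), (430, 27, -9, 301), (435, 30, -9, 302), (440, 30, -9, 306), (445, 31, -10, 309), (450, 32, -10, 312), (455, 33, -10, 314), (460, 37, -10, 313), (465, 47, -9, 301)]
202 [(395, 32, -10, 246), (400, 19, -12, 282), (405, 19, -12, 289), (410, 20, -12, 294), (415, 20, -13, 299), (420, 22, -13, 300), (425, 24, -13, 301), (430, 28, -13, 300), (435, 30, -13, 301), (440, 33, -13, 300), (445, 35, -13, 302), (450, 39, -13, 300), (455, 42, -13, 300), (460, 45, -13, 300), (465, 47, -13, 301)]
post/clamp [ 20.1 -15.  300. ] [ 49.8  13.4 315.5]
post top (34.91191482543945, -0.29647156596183777) 10.25949764251709 1096
```

View pics/w4hook.png

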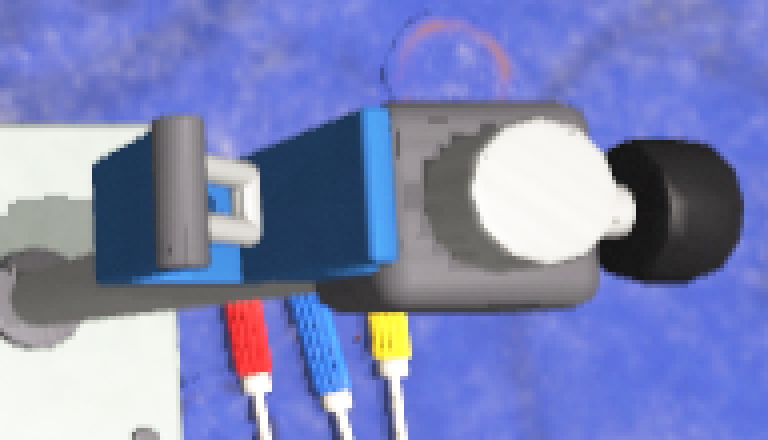

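carry_out(targets=[[0.22, 0, 0, 0, 0, 0, -1], [0.22, 0, 0, 0, 0, 0, -1], [0.22, 0, 0, 0, 0, 0, -1], [0.22, 0, 0, 0, 0, 0, -1], [0.22, 0, 0, 0, 0, 0, -1], [0.22, 0, 0, 0, 0, 0, -1], [0.22, 0, 0, 0, 0, 0, -1], [0.2, 0, 0, 0, 0, 0, -1], [0, 0, 0, 0, 0, 0, -1], [0, 0, 0, 0, 0, 0, -1]])

```text
time_s: 9.45
position: [535.9, 123.4, 487.2]
tool_rot: [-1.187, -0.048, 0.071]
wrist_force: [-0.2, 0.4, -4.1]
finger_gap: 0.115
```

```bash
python3 snap.py 5 wrist scene side
python3 - <<'E'
from h import *
from bench import arm
s=arm.get_state();M=R.from_rotvec(s["tool_rot"]).as_matrix()
print("predicted", tost(s["position"]+M[:,1]*260), M[:,1])
for n in ["scene","side"]:
    C,nn=wheelfit(n,5,st(0,0,246),(100,360));print(tost(C))
p,d,S=hookview(5);g=p.astype(int)
m=(d>0)&(S[...,2]>312)&(abs(S[...,1])<25)&(S[...,0]>15)&(S[...,0]<60)&(S[...,2]<330)
c,r=cv2.minEnclosingCircle(S[m][:,:2].astype(np.float32));print("post top",c,r,m.sum())
# rim near top: points black z>330
m=(d>0)&(g.max(2)<70)&(S[...,2]>335)&(abs(S[...,1])<60)&(abs(S[...,0])<12)
q=S[m]
for y in range(-20,50,10):
    k=abs(q[:,1]-y)<2
    if k.any():print(y,k.sum(),q[k,0].min().round(1),q[k,0].max().round(1),q[k,2].max().round(1))
for n in ["scene","side"]:
    p=load(n,5)[0];T=load(n,5);u,v=proj(st(0,0,300),T[2],T[3]);u,v=int(u),int(v)
    cv2.imwrite(f"pics/{n}5z.png",cv2.resize(p[max(v-60,0):v+90,u-70:u+90],None,fx=4,fy=4,interpolation=cv2.INTER_CUBIC))
E
```

```text
9.45 [535.9 123.4 487.2] [-1.1871 -0.0475  0.0708] F [-0.2   0.45 -4.08] [-0.52 -0.   -0.05] gap 0.115 q [ 0.05 -0.03  1.23  0.41  1.93  0.12]
predicted [-7.65054111e-01 -9.08053513e-02  2.46485215e+02] [-0.02927184  0.37263615 -0.92751575]
scene 1640 C [527.4 219.3 245.9] r 104.0 nrm [0.997 0.081 0.006] yaw 4.6 lean 0.4
[ -1.3162181   -0.97327932 245.90840171]
side 1183 C [526.7 217.6 246.4] r 104.0 nrm [0.997 0.081 0.004] yaw 4.7 lean 0.2
[ -2.07664142  -2.62644842 246.37555376]
post top (35.0277099609375, -0.7681369185447693) 9.83349895477295 1002
-20 202 -6.5 4.9 355.1
-10 206 -6.5 5.0 356.0
0 237 -6.6 4.5 356.7
10 256 -6.7 4.6 356.3
20 238 -6.4 4.7 354.3
30 205 -6.5 4.4 352.3
40 177 -6.2 4.6 348.3
```

View pics/wrist5.png

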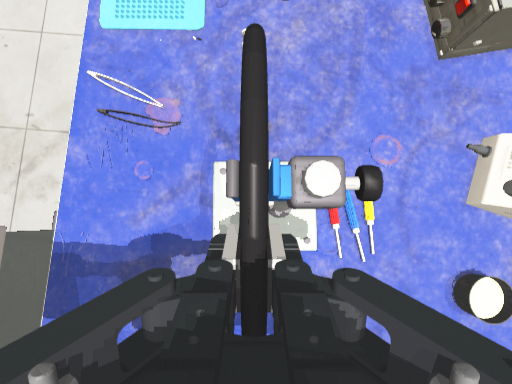

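View pics/scene5z.png

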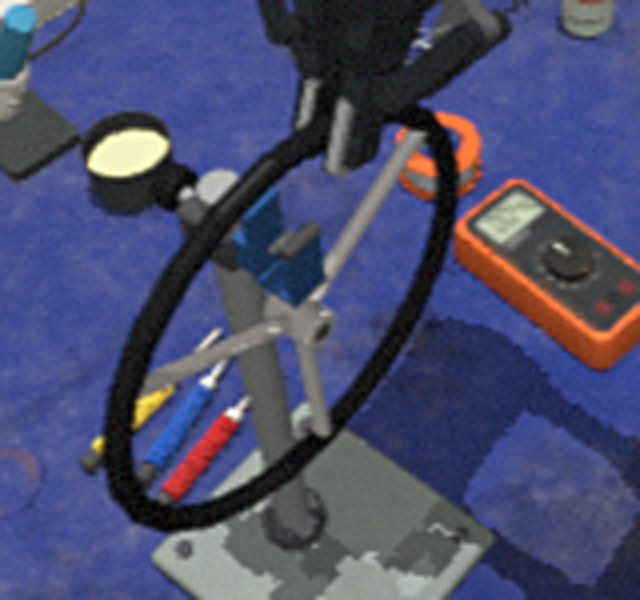

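carry_out(targets=[[0, 0.12, -0.05, 0, 0, 0, -1], [0, 0.12, -0.05, 0, 0, 0, -1], [0, 0.12, -0.05, 0, 0, 0, -1], [0, 0.12, -0.05, 0, 0, 0, -1], [0, 0.12, -0.05, 0, 0, 0, -1], [0, 0.12, -0.05, 0, 0, 0, -1], [0, 0, 0, 0, 0, 0, -1], [0, 0, 0, 0, 0, 0, -1]])

```text
time_s: 10.4
position: [535.8, 123.0, 456.0]
tool_rot: [-1.187, -0.048, 0.07]
wrist_force: [0.3, 0.4, -3.1]
finger_gap: 0.111
```

```bash
cat > chk.py <<'E'
from h import *
from bench import arm
s=arm.get_state();M=R.from_rotvec(s["tool_rot"]).as_matrix()
print(s["time_s"],"wheel pred",tost(s["position"]+M[:,1]*260).round(1),"F",s["wrist_force"].round(2),"Tq",s["ft_torque"].round(2))
E
python3 chk.py; python3 snap.py 6 wrist side
```

```text
10.4 wheel pred [ -0.6  -0.5 214.9] F [ 0.3   0.39 -3.05] Tq [-0.45 -0.06  0.  ]
10.4 [535.8 123.  456. ] [-1.187  -0.0478  0.0704] F [ 0.3   0.39 -3.05] [-0.45 -0.06  0.  ] gap 0.111 q [ 0.05 -0.05  1.3   0.4   1.88  0.09]
```

View pics/wrist6.png

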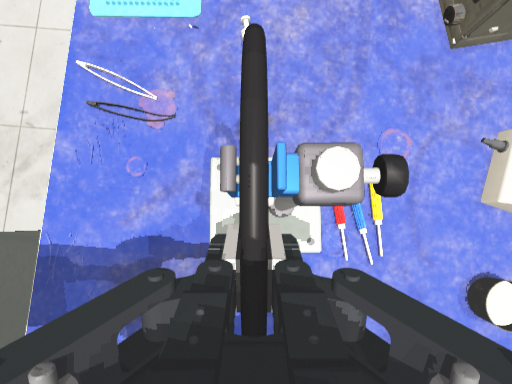

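carry_out(targets=[[0, 0.05, -0.02, 0, 0, 0, -1], [0, 0.05, -0.02, 0, 0, 0, -1], [0, 0.05, -0.02, 0, 0, 0, -1], [0, 0.05, -0.02, 0, 0, 0, -1], [0, 0, 0, 0, 0, 0, -1]])

```text
time_s: 11.0
position: [535.9, 123.1, 448.2]
tool_rot: [-1.186, -0.05, 0.069]
wrist_force: [2.7, 0.5, -0.4]
finger_gap: 0.112
```

```bash
python3 chk.py
```

```text
11.0 wheel pred [ 1.000e-01 -3.000e-01  2.071e+02] F [ 2.69  0.46 -0.36] Tq [-0.11 -0.26 -0.18]
```

carry_out(targets=[[0, 0.05, -0.02, 0, 0, 0, -1], [0, 0.05, -0.02, 0, 0, 0, -1], [0, 0, 0, 0, 0, 0, -1]])

```text
time_s: 11.3
position: [536.0, 123.1, 443.7]
tool_rot: [-1.187, -0.049, 0.069]
wrist_force: [4.8, 2.2, 2.6]
finger_gap: 0.114
```

```bash
python3 chk.py
```

```text
11.3 wheel pred [ 2.000e-01 -4.000e-01  2.025e+02] F [4.83 2.22 2.59] Tq [ 0.25 -0.55 -0.45]
```

```bash
cat > look.py <<'E'
import sys
from h import *
i=sys.argv[1]
import subprocess
for n in ["scene","side"]:
    p,d,K,T=load(n,i);u,v=proj(st(0,0,270),K,T);u,v=int(u),int(v)
    a=p[v-50:v+90,u-70:u+70];cv2.imwrite(f"pics/{n}{i}z.png",cv2.resize(a,None,fx=4,fy=4,interpolation=cv2.INTER_CUBIC))
    C,nn=wheelfit(n,i,st(0,0,float(sys.argv[2])),(60,360));print(tost(C).round(1))
E
python3 snap.py 7 scene side wrist; python3 look.py 7 203
```

```text
11.3 [536.  123.1 443.7] [-1.1866 -0.0494  0.0685] F [4.83 2.22 2.59] [ 0.25 -0.55 -0.45] gap 0.114 q [ 0.05 -0.05  1.33  0.4   1.85  0.08]
scene 1296 C [528.6 221.1 204.5] r 104.8 nrm [ 0.997  0.08  -0.012] yaw 4.6 lean -0.7
[1.000e-01 7.000e-01 2.045e+02]
side 958 C [528.2 219.2 204.9] r 105.0 nrm [ 0.996  0.081 -0.024] yaw 4.6 lean -1.4
[ -0.5  -1.1 204.9]
```

View pics/scene7z.png

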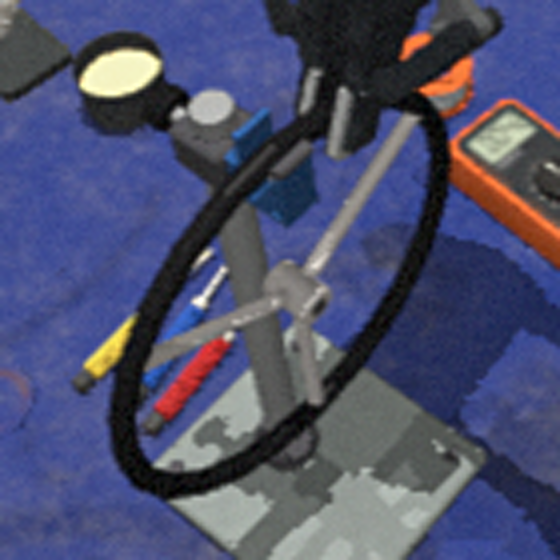

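View pics/wrist7.png

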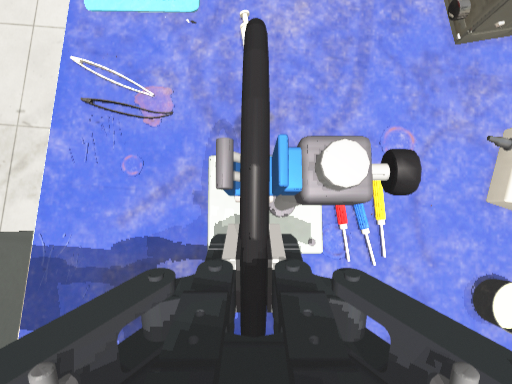

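carry_out(targets=[[0, 0.05, -0.02, 0, 0, 0, -1], [0, 0, 0, 0, 0, 0, -1]])

```text
time_s: 11.65
position: [535.9, 122.9, 440.6]
tool_rot: [-1.187, -0.047, 0.07]
wrist_force: [5.0, 0.7, 1.8]
finger_gap: 0.12
```

```bash
python3 chk.py
```

```text
11.65 wheel pred [ -0.4  -0.6 199.4] F [5.04 0.67 1.77] Tq [ 0.05 -0.65 -0.54]
```

carry_out(targets=[[0, 0.05, -0.02, 0, 0, 0, -1], [0, 0, 0, 0, 0, 0, -1]])

```text
time_s: 11.85
position: [535.9, 122.9, 438.1]
tool_rot: [-1.188, -0.047, 0.071]
wrist_force: [4.4, 0.2, -0.0]
finger_gap: 0.119
```

```bash
python3 chk.py
```

```text
11.85 wheel pred [ -0.6  -0.7 196.9] F [ 4.39  0.22 -0.02] Tq [-0.14 -0.72 -0.54]
```

carry_out(targets=[[0, 0.05, -0.02, 0, 0, 0, -1], [0, 0.05, -0.02, 0, 0, 0, -1], [0, 0, 0, 0, 0, 0, -1]])

```text
time_s: 12.15
position: [535.8, 123.0, 433.6]
tool_rot: [-1.188, -0.046, 0.071]
wrist_force: [4.1, 0.7, -0.8]
finger_gap: 0.12
```

```bash
python3 chk.py; python3 snap.py 8 scene side wrist; python3 look.py 8 193
```

```text
12.15 wheel pred [ -0.9  -0.6 192.4] F [ 4.14  0.75 -0.76] Tq [-0.26 -0.6  -0.47]
12.15 [535.8 123.  433.6] [-1.1876 -0.0465  0.0712] F [ 4.14  0.75 -0.76] [-0.26 -0.6  -0.47] gap 0.12 q [ 0.05 -0.05  1.35  0.4   1.84  0.08]
scene 1246 C [527.6 219.5 193.9] r 104.8 nrm [ 0.997  0.082 -0.017] yaw 4.7 lean -1.0
[ -1.   -0.9 193.9]
side 864 C [527.6 217.6 194.4] r 104.9 nrm [ 0.996  0.082 -0.033] yaw 4.7 lean -1.9
[ -1.2  -2.7 194.4]
```

View pics/wrist8.png

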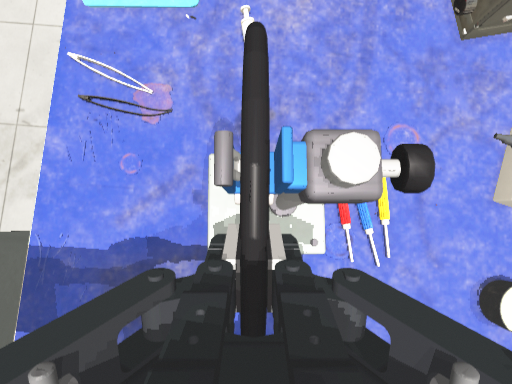

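carry_out(targets=[[0, 0.05, -0.02, 0, 0, 0, -1], [0, 0.05, -0.02, 0, 0, 0, -1], [0, 0, 0, 0, 0, 0, -1]])

```text
time_s: 12.6
position: [535.8, 123.0, 429.5]
tool_rot: [-1.187, -0.047, 0.071]
wrist_force: [4.7, -0.2, -1.9]
finger_gap: 0.118
```

```bash
python3 chk.py
```

```text
12.6 wheel pred [ -0.7  -0.6 188.3] F [ 4.7  -0.25 -1.88] Tq [-0.35 -0.69 -0.5 ]
```

carry_out(targets=[[0, 0.03, -0.01, 0, 0, 0, -1], [0, 0.03, -0.01, 0, 0, 0, -1], [0, 0, 0, 0, 0, 0, -1]])

```text
time_s: 12.9
position: [535.9, 123.1, 426.8]
tool_rot: [-1.188, -0.047, 0.071]
wrist_force: [5.3, 0.8, -4.7]
finger_gap: 0.119
```

```bash
python3 chk.py
```

```text
12.9 wheel pred [ -0.7  -0.5 185.6] F [ 5.27  0.78 -4.71] Tq [-0.58 -0.7  -0.65]
```

carry_out(targets=[[0, 0.03, -0.01, 0, 0, 0, -1], [0, 0, 0, 0, 0, 0, -1]])

```text
time_s: 13.1
position: [535.4, 123.3, 425.6]
tool_rot: [-1.187, -0.046, 0.073]
wrist_force: [-0.7, 0.4, -3.5]
finger_gap: 0.112
```

```bash
python3 chk.py
```

```text
13.1 wheel pred [ -1.8  -0.2 184.4] F [-0.65  0.43 -3.51] Tq [-0.45 -0.07  0.04]
```

carry_out(targets=[[0, 0.03, -0.01, 0, 0, 0, -1], [0, 0, 0, 0, 0, 0, -1]])

```text
time_s: 13.3
position: [535.5, 123.4, 424.9]
tool_rot: [-1.187, -0.047, 0.072]
wrist_force: [-0.1, -0.4, -3.0]
finger_gap: 0.118
```

```bash
python3 chk.py
```

```text
13.3 wheel pred [ -1.2  -0.  183.7] F [-0.09 -0.37 -2.97] Tq [-0.49 -0.04 -0.03]
```

carry_out(targets=[[0, 0.03, -0.01, 0, 0, 0, -1], [0, 0, 0, 0, 0, 0, -1]])

```text
time_s: 13.5
position: [535.7, 123.5, 423.8]
tool_rot: [-1.187, -0.048, 0.071]
wrist_force: [-0.6, -1.0, -3.9]
finger_gap: 0.118
```

```bash
python3 chk.py
```

```text
13.5 wheel pred [ -0.8  -0.  182.6] F [-0.55 -1.03 -3.85] Tq [-0.51 -0.03 -0.03]
```

carry_out(targets=[[0, 0.02, -0.01, 0, 0, 0, -1], [0, 0, 0, 0, 0, 0, -1], [0, 0, 0, 0, 0, 0, -1]])

```text
time_s: 13.8
position: [535.8, 123.4, 423.1]
tool_rot: [-1.187, -0.048, 0.07]
wrist_force: [0.1, -0.1, -4.1]
finger_gap: 0.119
```

```bash
python3 chk.py
```

```text
13.8 wheel pred [-5.000e-01 -1.000e-01  1.819e+02] F [ 0.13 -0.11 -4.13] Tq [-0.52 -0.04 -0.01]
```

carry_out(targets=[[0, 0.02, -0.01, 0, 0, 0, -1], [0, 0, 0, 0, 0, 0, -1], [0, 0, 0, 0, 0, 0, -1]])

```text
time_s: 14.1
position: [535.8, 123.3, 422.4]
tool_rot: [-1.187, -0.048, 0.07]
wrist_force: [0.5, 0.7, -2.2]
finger_gap: 0.119
```

```bash
python3 chk.py
```

```text
14.1 wheel pred [ -0.4  -0.2 181.2] F [ 0.53  0.72 -2.24] Tq [-0.35 -0.07 -0.01]
```

carry_out(targets=[[0, 0.02, -0.01, 0, 0, 0, -1], [0, 0, 0, 0, 0, 0, -1], [0, 0, 0, 0, 0, 0, -1]])

```text
time_s: 14.4
position: [535.8, 123.3, 421.8]
tool_rot: [-1.187, -0.049, 0.07]
wrist_force: [-0.1, -0.2, 0.3]
finger_gap: 0.116
```

```bash
python3 chk.py
```

```text
14.4 wheel pred [-3.000e-01 -1.000e-01  1.807e+02] F [-0.09 -0.21  0.34] Tq [-0.12  0.01 -0.04]
```

```bash
python3 snap.py 9 scene side wrist; python3 look.py 9 181
python3 - <<'E'
from h import *
p=load("wrist",9)[0];cv2.imwrite("pics/w9z.png",cv2.resize(p[110:230,190:400],None,fx=3.6,fy=3.6,interpolation=cv2.INTER_CUBIC))
E
```

```text
14.4 [535.8 123.3 421.8] [-1.1867 -0.0489  0.0698] F [-0.09 -0.21  0.34] [-0.12  0.01 -0.04] gap 0.116 q [ 0.05 -0.06  1.37  0.4   1.82  0.07]
scene 1377 C [527.5 220.3 181.4] r 104.3 nrm [ 0.996  0.086 -0.001] yaw 4.9 lean -0.0
[ -1.1  -0.  181.4]
side 985 C [527.3 218.5 182.2] r 104.8 nrm [ 0.996  0.088 -0.016] yaw 5.1 lean -0.9
[ -1.5  -1.8 182.2]
```

View pics/w9z.png

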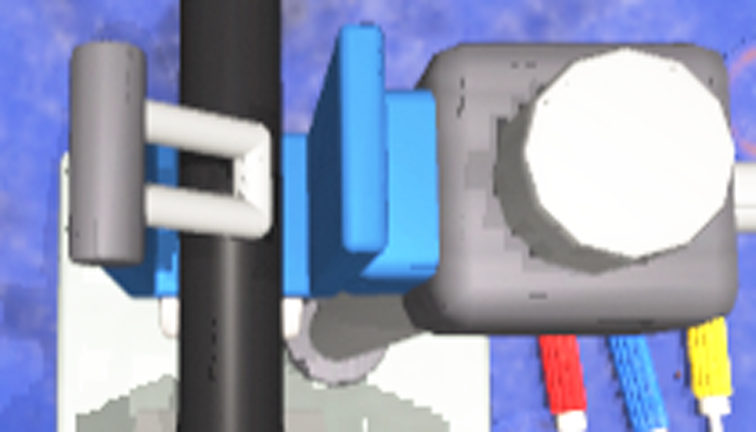

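View pics/scene9z.png

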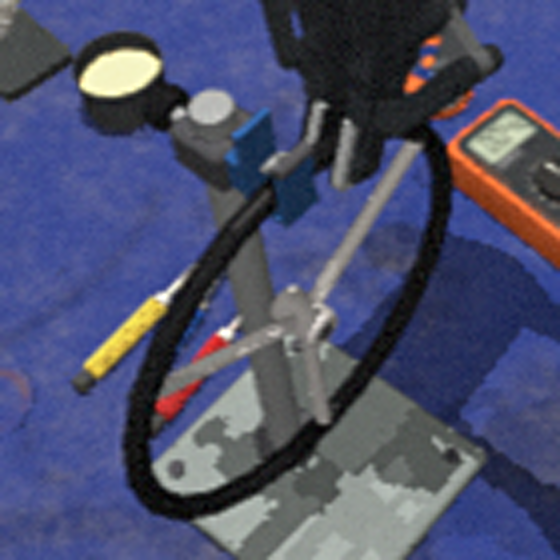

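carry_out(targets=[[0, 0, 0, 0, 0, 0, -0.7], [0, 0, 0, 0, 0, 0, -0.65], [0, 0, 0, 0, 0, 0, -0.6], [0, 0, 0, 0, 0, 0, -0.5], [0, 0, 0, 0, 0, 0, -0.4], [0, 0, 0, 0, 0, 0, -0.3], [0, 0, 0, 0, 0, 0, -0.2], [0, 0, 0, 0, 0, 0, -0.2], [0, 0, 0, 0, 0, 0, -0.2]])

```text
time_s: 15.45
position: [535.8, 123.2, 421.3]
tool_rot: [-1.187, -0.048, 0.07]
wrist_force: [0.2, 0.9, 0.2]
finger_gap: 0.403
```

```bash
python3 chk.py;python3 snap.py 10 wrist
```

```text
15.45 wheel pred [ -0.5  -0.3 180.1] F [0.17 0.88 0.19] Tq [-0.17  0.01 -0.  ]
15.45 [535.8 123.2 421.3] [-1.1871 -0.0481  0.0703] F [0.17 0.88 0.19] [-0.17  0.01 -0.  ] gap 0.403 q [ 0.05 -0.06  1.37  0.4   1.82  0.07]
```

View pics/wrist10.png

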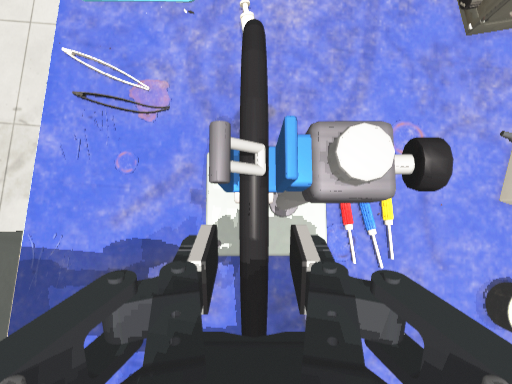

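The fingers, at columns about 215 and 292, stand clear of the rim at column 254. The keeper is shut over the rim. I'm backing out along the tool axis.

carry_out(targets=[[0, -0.1, 0, 0, 0, 0, -0.2], [0, -0.2, 0, 0, 0, 0, -0.2], [0, -0.3, 0, 0, 0, 0, -0.2], [0, -0.3, 0, 0, 0, 0, -0.2], [0, -0.3, 0, 0, 0, 0, -0.2], [0, -0.3, 0, 0, 0, 0, -0.2], [0, -0.3, 0, 0, 0, 0, -0.2], [0, -0.3, 0, 0, 0, 0, -0.2], [0, -0.2, 0, 0, 0, 0, -0.2], [0, 0, 0, 0, 0, 0, -0.2]])

```text
time_s: 16.5
position: [538.5, 88.5, 508.2]
tool_rot: [-1.187, -0.05, 0.069]
wrist_force: [-0.5, 1.0, -0.3]
finger_gap: 0.4
```

carry_out(targets=[[0, 0, 0, 0, 0, 0, -0.2], [0, 0, 0, 0, 0, 0, -0.2], [0, 0, 0, 0, 0, 0, -0.2], [0, 0, 0, 0, 0, 0, -0.2], [0, 0, 0, 0, 0, 0, -0.2], [0, 0, 0, 0, 0, 0, -0.2], [0, 0, 0, 0, 0, 0, -0.2], [0, 0, 0, 0, 0, 0, -0.2], [0, 0, 0, 0, 0, 0, -0.2], [0, 0, 0, 0, 0, 0, -0.2]])

```text
time_s: 17.5
position: [538.5, 88.9, 506.6]
tool_rot: [-1.187, -0.048, 0.07]
wrist_force: [-0.3, -0.9, -0.4]
finger_gap: 0.394
```

```bash
python3 snap.py 11 scene side wrist; python3 look.py 11 180;python3 snap.py 12 scene side; python3 look.py 12 180
```

```text
17.5 [538.5  88.9 506.6] [-1.1871 -0.048   0.0702] F [-0.29 -0.89 -0.43] [-0.18  0.04 -0.03] gap 0.394 q [-0.01 -0.02  1.19  0.42  1.98  0.07]
scene 1435 C [526.8 221.  181. ] r 104.1 nrm [0.997 0.083 0.001] yaw 4.8 lean 0.1
[ -1.7   0.7 181. ]
side 892 C [526.9 219.4 181.4] r 104.3 nrm [ 0.996  0.088 -0.018] yaw 5.1 lean -1.0
[ -1.8  -0.9 181.4]
17.65 [538.5  88.9 506.6] [-1.187  -0.048   0.0702] F [-0.26  0.48  0.42] [-0.2   0.   -0.06] gap 0.4 q [-0.01 -0.02  1.19  0.42  1.98  0.07]
scene 1436 C [526.8 220.9 181.1] r 104.1 nrm [0.997 0.083 0.001] yaw 4.8 lean 0.1
[ -1.8   0.7 181.1]
side 880 C [526.9 219.5 181.3] r 104.3 nrm [ 0.996  0.088 -0.019] yaw 5.1 lean -1.1
[ -1.8  -0.8 181.3]
```

View pics/wrist11.png

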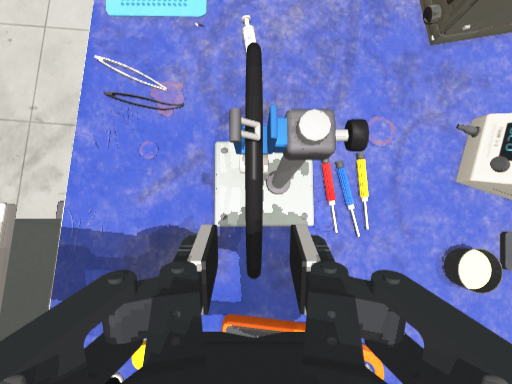

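View pics/scene12.png

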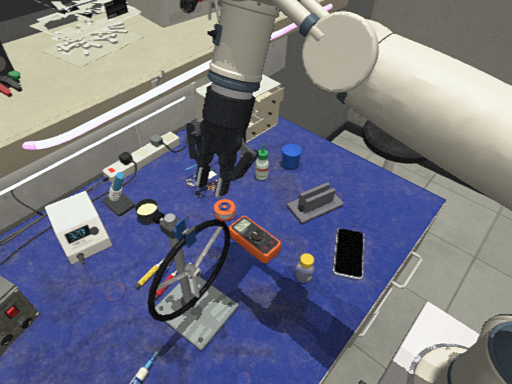

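The wheel hangs still on the hook with the keeper wire (wrist picture, about column 250, row 130) over the rim. The arm is clear, and the multimeter, bottle and reel are where they started. I'm handing in.

```bash
python3 -c "
from bench import arm
print(arm.hand_in())"
```

```text
the job is handed in; nothing more can be done
None
```

The handwheel is hanging on the blue J-hook with the keeper shut over its rim, and the job is handed in; no verdict was reported.

- **Grip and transfer:** I gripped the rim 22° to one side of its top, with the tool tilted, and lifted the wheel out of the cradle. I then took it over the hook tip from the -x side and lowered it in small steps.
- **Pressing past the keeper:** It started to load at about 207 mm wheel height, and the change in wrist force peaked at about 8 N. The sideways push dropped to zero at about 184 mm, where the keeper snapped shut. I felt the bottom of the hook at about 181 mm, where the hook took the wheel's weight of about 4 N.
- **Release:** I let go only after the wrist camera showed the keeper shut over the rim. Then I backed the gripper out about 92 mm and waited a second.

Last checks:
- **Wheel pose:** The centre was about -1.8 mm in x, within 1 mm in y, and 181 mm high in the stand frame. The axle was within 0.5° of the stand's axis in yaw, and the lean was about 1° at most.
- **Stillness:** Two pairs of fits 0.15 s apart agreed within 0.1 mm, so the wheel was still.
- **Contact and bystanders:** The wrist force was near zero. The multimeter, bottle and reel looked unmoved by eye in the scene picture; I did not measure them.
- **Disagreements:** The scene and side cameras differed by about 1.6 mm in y and 1° in lean, within calibration. The fitted height was about 1.5 mm above the 179.5 mm I had estimated beforehand.

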